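# Tip the dowels off the sorting board and tray the blocks

### The arm

A 6-joint arm with a two-finger parallel gripper is mounted at the origin on the work surface. World frame = base frame: x ahead of the robot, y to its left, z up, the work surface at z = 0. Lengths are in m, angles in rad, forces in N, time in s.
With the tool pointing down it reaches from about 0.35 to 0.975 m from the base axis. Payload 4.9 kg.
Tool frame: the origin (TCP) lies between the finger pads; the fingertips stand 17 mm ahead of it and the grasp point (between the pads) lies 2 mm behind it; z points along the fingers, y is the direction in which the jaws open and shut (so a half turn about z gives the same grasp; the last joint's range is limited). The gripper opens to 85 mm and grips with 20 to 120 N. Pads are 22 mm wide; open, the fingers measure 114 mm over their backs; the gripper's body (76 mm by 85 mm) begins 54 mm behind the grasp point. The pads swing forward as they close: fully open they stand 13 mm farther back than shut.
Start: joints at [-1.379, 0.053, 1.613, -0, 1.476, -0.119], TCP at [0.191, -0.595, 0.248] pointing down, gripper open.
Joint ranges: [-3.01, 3.01], [-1.01, 2.22], [0.06, 2.58], [-1.02, 4.17], [0.09, 2.62], [-3.14, 3.14]. Speed limits (rad/s): [2.57, 2.57, 3.14, 3.14, 3.14, 3.14].

### API

Orientations are given as a unit quaternion [w, x, y, z].
In Python, from plant import state, grab_frame, camera_model, job_done, find_in, silhouettes, landmark_of gives the robot as it stands.
- The arm moves only by the shell command python3 -m crank 'ROWS'. ROWS is JSON, a list of rows, each an object with "angular": the turn, a rotation vector about the tool's x, y, z each as a share of 5 degrees, from -1 to 1, a list of three; "delta_pos": the shift along the tool's x, y, z each as a share of 3 cm, from -1 to 1, a list of three; "gripper": the opening, from 0 (shut) to 1 (fully open). In form: [{"angular": [ax, ay, az], "delta_pos": [tx, ty, tz], "gripper": gripper}, ...]. A call has 1 to 12 rows; each row shifts and turns the commanded pose from where the row before left it, along the tool's axes as they then stand; what a row does not reach is not made up. A row lasts 1/8 s, in which the tool goes at most 62.5 mm and 10.7 degrees, less where a joint would pass 70% of its speed; a pose out of reach is approached as far as the arm can. A call with a number of a shift or a turn outside -1 to 1 is refused whole. A call with a gripper value outside its range is refused whole. The fingers move at their own pace and stop on an object; the grip force is fixed at half the most. Time passes only in rows, so rows that do not move let the fingers close. It gives the time, the measured TCP pose, the force and the opening at its end, in the units of the state.
- state(): the state, without advancing time (a new reading comes with each control period).
- grab_frame(name): name is "scene" or "top"; returns the picture (400x640x3 uint8, red, green, blue); there is no depth.
- camera_model(name): a dict with "camera_matrix" (3x3 intrinsics, pixels), "rvec" (rotation vector, rad) and "tvec" (3), from world to camera coordinates, as OpenCV has them. Camera axes: x right, y down, z forward; pixel columns grow to the right and rows downward; lengths in m; the calibration is good to about 2 mm. A picture is of the moment at which its call begins. camera_model takes no time and is no camera call.
- job_done(): hands the job in, once; it reports no verdict.
Trained networks look in the newest picture that a camera, given by its name, has taken for a name from the list of things; names that differ only in an ending like _2 or _b are one class to them, and where a whole thing is asked for, a point or a joint stands for the part that bears it (a point fixed in the world has none). Each returns a list of dicts, best first, with "conf" (0 to 1); they miss things now and then, are a little off and sometimes report something else, mostly with a low value. They report only what shows in the picture. A call takes as long as a camera call. They do not tell look-alikes from the thing itself.
- find_in(camera, target): "bbox" ([left, top, right, bottom] in pixels, round what is visible of it).
- silhouettes(camera, target): "mask" (400x640 bool, what is visible of it) and "bbox" ([left, top, right, bottom] in pixels, round what is visible of it).
- landmark_of(camera, target): "pixel" ([column, row] in pixels: a listed point, or the origin of a listed thing).
The state is a dict: "time": time; "joint_pos": joint angles; "joint_vel": joint speeds; "joint_efforts": joint torques, N m; "tool_pos": TCP position; "tool_rot": TCP orientation; "contact_force": force on the tool from outside, world axes, zero at the start; "ft_torque": the same for the moment, N m; "gripper_width": opening from 0.0 (shut) to 1.0 (fully open).
Only numpy, scipy, OpenCV 4.12 (cv2) and the standard library are available. Lean on these libraries where they do the work, as an engineer would, in place of code of your own. Each camera call takes 0.05 s, during which the arm holds its last target.

### The job

Sort the offcuts on the hinged sorting board: lift the board by its bar handle just far enough that the three round dowels roll off by themselves into the catch tray while both flat blocks stay on the board, then lower the board gently all the way back down rather than letting it drop. After that, pick up the two flat blocks and lay them flat on their broad face in the empty grey tray. Do not touch the dowels with the gripper, and leave the sanding block, glue bottle and tape measure where they are.

Things in the scene. Friction and masses are not known exactly. Their poses are not given: they have to be found in the camera images.
- board (a joint): Tilt of the sorting board in rad: 0 = level and down on its bearers (start), grows as the handle edge is lifted; stop at 0.8. The board (0.7 kg; about 5 N at the handle lifts it loaded) has no spring or catch: let go of it raised and it falls. Dowels start to roll by about 0.1 and, from 0.25, are in the catch tray within about 2 s; blocks can start to slide somewhat above 0.4, or earlier if the board is jerked.
- board_handle (a point): Middle of the steel bar handle of the sorting board, on the bar's axis: a round bar 14 mm thick, 120 mm long, parallel to the hinge, its axis 45 mm out from the board's near edge and 49 mm above the table when the board is down; nothing lies under it but the table. It moves with the board; its x axis points horizontally (board down) from handle to hinge, its y axis along the bar, z up off the board.
- board_hinge (a point): Middle of the board's hinge line, at the underside of its far edge beside the catch tray, 43 mm above the table; same axes as board_handle, hinge line along y. The handle's axis is 315 mm from it along -x and 6 mm up along z, in the board's frame. Lifting turns the board about this line, the handle going up and towards the hinge.
- board_mid (a point): Middle of the board's top face, 55 mm above the table when down; axes as board_handle. White board 270 mm (x) by 280 mm (y), with wooden rails 12 mm wide and 12 mm high along both sides and the handle edge; the hinge edge is open.
- catch_tray (a point): Centre of the inner floor (6 mm above the table) of the dark wooden catch tray, fixed beyond the open, hinge edge of the board; inside 108 mm (x, same direction as the board's x) by 274 mm (y). Walls 60 mm high, 40 mm on the board's side.
- dowel_a_center (a point): Centre of round wooden dowel a, 32 mm diameter, 85 mm long, lying on the board; its x axis is the dowel's axis. The dowels lie between the blocks and the hinge, roughly parallel to the hinge.
- dowel_b_center (a point): Centre of round wooden dowel b, 32 mm diameter, 85 mm long; as dowel a.
- dowel_c_center (a point): Centre of round wooden dowel c, 32 mm diameter, 120 mm long, nearest the hinge; as dowel a.
- block_a: Flat wooden block a, 90 mm (its x) by 48 mm (its y) by 24 mm thick (z, up at the start), about 70 g, lying on the board's handle half; origin at the centre of its underside.
- block_b: Flat wooden block b, same size and origin as block a, lying beside it.
- stock_tray_in (a point): Centre of the inner floor (6 mm above the table) of the empty open grey tray fixed on the table, beyond the catch tray or on the handle's side; inside 178 mm (its x) by 158 mm (its y), rim 35 mm above the table.
- sanding_block: Cork sanding block with a dark wooden grip, 110 by 65 by 50 mm tall, on the table; bystander, origin at the centre of its underside.
- glue: White glue bottle, 64 mm diameter, 160 mm tall; bystander, origin at the centre of its underside.
- tape_measure: Black tape measure, 80 by 75 by 40 mm tall; bystander, origin at the centre of its underside.
Things that resemble listed ones, but are neither listed nor needed, are in the scene too. What is shaped like the block_a but blue or purple is not meant.

How it is judged:
By the outcome, as a careful person would: the job done as asked, in the order asked, and still so for the second after the job is handed in, with the robot touching nothing.
It also fails if it takes over 69 s, if anything falls off the work surface, if the arm or the gripper's body presses on something with over 40 N, if the wrist force passes 120 N, or if a joint passes its speed limit or range.

## Working session

There is one attempt and no reset: what is moved stays moved. The work goes in short steps, Python scripts to look and compute and a shell command to move; the robot and the scene stay as the last step left them, time stands still between calls to the robot, and variables do not carry over. Pictures are saved under pics/ and viewed, and the job is handed in when it is done.

```bash
ls; mkdir -p pics
python3 - <<'E'
from plant import *
import cv2
print(state())
for n in ("scene","top"):
    cv2.imwrite(f"pics/{n}0.png",grab_frame(n)[:,:,::-1])
    print(n,camera_model(n))
E
```

```text
pics
{'time': 0.0, 'joint_pos': array([-1.37900809e+00,  5.33646241e-02,  1.61429959e+00,  3.24741486e-05,
        1.47600259e+00, -1.18999608e-01]), 'joint_vel': array([-0.00145234, -0.00069273, -0.00049004, -0.00095395,  0.00034184,
        0.00127572]), 'joint_efforts': array([ 1.18922115e-03, -3.93677008e+01, -3.70177031e+01, -2.54681345e-04,
        6.94888717e-03,  7.45317152e-06]), 'tool_pos': array([ 0.19102598, -0.59447174,  0.24705483]), 'tool_rot': array([-1.03697949e-03,  9.87950349e-01,  1.54767669e-01, -2.15835455e-05]), 'contact_force': array([-0.29474504,  0.22462909,  0.09412987]), 'ft_torque': array([ 0.00480818, -0.03521351, -0.00779705]), 'gripper_width': 0.9967686290980082}
scene {'camera_matrix': array([[441.45300159,   0.        , 315.857509  ],
       [  0.        , 441.45300159, 188.26806458],
       [  0.        ,   0.        ,   1.        ]]), 'rvec': array([ 2.15493837,  1.32047978, -0.43896751]), 'tvec': array([-0.21056807, -0.34549997,  1.83478464])}
top {'camera_matrix': array([[494.20622361,   0.        , 322.24485151],
       [  0.        , 494.20622361, 199.08512723],
       [  0.        ,   0.        ,   1.        ]]), 'rvec': array([ 2.20060078, -2.19624108,  0.05325812]), 'tvec': array([-0.03326198,  0.52171678,  1.58441575])}
```

View pics/scene0.png

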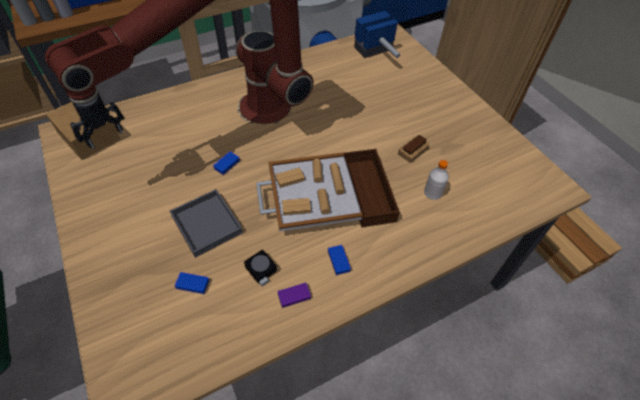

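View pics/top0.png

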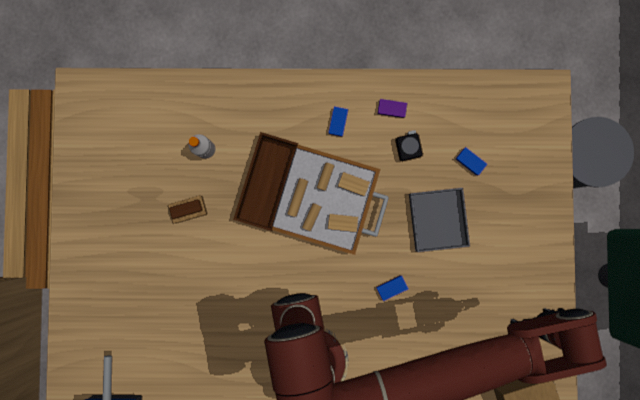

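The top view shows the board in the middle (about 335,195), with its handle at (375,215) and the catch tray on its left. The grey tray is at (438,220). The wooden blocks lie on the board at (352,183) and (343,223). The blue and purple look-alikes are on the table away from the board.

```bash
cat > h.py <<'E'
import numpy as np, cv2
from plant import *
from scipy.spatial.transform import Rotation as R
def ray(cam,px):
    m=camera_model(cam);K=m["camera_matrix"];Rm=cv2.Rodrigues(m["rvec"])[0];t=m["tvec"]
    d=Rm.T@np.linalg.inv(K)@np.array([px[0],px[1],1.]);o=-Rm.T@t
    return o,d
def onz(cam,px,z):
    o,d=ray(cam,px);return o+d*(z-o[2])/d[2]
def proj(cam,P):
    m=camera_model(cam);return cv2.projectPoints(np.array(P,float).reshape(-1,3),m["rvec"],m["tvec"],m["camera_matrix"],None)[0][:,0]
def tool():
    s=state();q=s["tool_rot"];return s["tool_pos"],R.from_quat([q[1],q[2],q[3],q[0]])
E
python3 - <<'E'
from h import *
np.set_printoptions(precision=4,suppress=True)
for c in("top","scene"):
    grab_frame(c)
    for n,z in [("board_handle",.049),("board_hinge",.043),("board_mid",.055),("catch_tray",.006),("stock_tray_in",.006),("block_a",.055),("block_b",.055),("dowel_a_center",.071),("dowel_c_center",.071),("glue",0),("tape_measure",0),("sanding_block",0)]:
        for d in landmark_of(c,n)[:4]:
            if d["conf"]>.2: print(c,n,round(d["conf"],2),np.round(d["pixel"],1),onz(c,d["pixel"],z)[:2])
for d in silhouettes("top","block_a")[:6]:
    m=d["mask"].astype(np.uint8);cs=max(cv2.findContours(m,0,2)[0],key=cv2.contourArea)
    P=np.array([onz("top",p[0],.079)[:2] for p in cs],np.float32)
    print(round(d["conf"],2),d["bbox"],cv2.minAreaRect(P*1000))
E
```

```text
top board_handle 0.92 [379.7 218.4] [ 0.4595 -0.2133]
top board_hinge 0.98 [285.5 186.1] [0.5613 0.0845]
top board_mid 0.58 [435.3 215.1] [ 0.4701 -0.3873]
top board_mid 0.55 [326.3 197.8] [ 0.5238 -0.0449]
top catch_tray 0.9 [264.4 182.1] [0.5769 0.1558]
top stock_tray_in 0.78 [435.  218.5] [ 0.4599 -0.3975]
top block_a 0.93 [470.  163.8] [ 0.6322 -0.4983]
top block_a 0.83 [338.2 121.4] [ 0.7662 -0.0822]
top block_a 0.81 [352.5 184.9] [ 0.5647 -0.1273]
top block_a 0.75 [393.9 288.5] [ 0.2411 -0.2562]
top block_b 0.93 [470.  163.8] [ 0.6322 -0.4983]
top block_b 0.83 [338.2 121.4] [ 0.7662 -0.0822]
top block_b 0.81 [352.5 184.9] [ 0.5647 -0.1273]
top block_b 0.75 [393.9 288.5] [ 0.2411 -0.2562]
top dowel_a_center 0.78 [322.3 176.1] [ 0.5908 -0.0322]
top dowel_a_center 0.3 [327.7 197. ] [ 0.5256 -0.0491]
top dowel_c_center 0.66 [296.5 194.5] [0.5332 0.048 ]
top glue 0.85 [208.5 150.9] [0.6793 0.3399]
top tape_measure 0.85 [408.  150.2] [ 0.683  -0.3125]
top sanding_block 0.85 [188.8 208.5] [0.4908 0.4016]
top sanding_block 0.27 [353.7 187.2] [ 0.5613 -0.1347]
scene board_handle 0.59 [2
[... 1406 characters left out ...]
423828), 76.70614624023438)
0.89 [379.0, 279.0, 408.2, 304.3] ((244.59852600097656, -245.91455078125), (50.36704635620117, 85.2412338256836), 26.479568481445312)
0.78 [326.4, 211.1, 360.5, 228.3] ((445.2788391113281, -94.37992095947266), (93.42255401611328, 53.180076599121094), 83.57364654541016)
0.72 [336.2, 173.9, 371.8, 195.4] ((564.9401245117188, -130.79946899414062), (90.90684509277344, 51.97682571411133), 68.26008605957031)
0.68 [454.8, 149.8, 487.5, 173.4] ((636.6997680664062, -492.0428466796875), (89.3388442993164, 54.42433166503906), 48.7042236328125)
0.55 [375.5, 98.6, 406.4, 120.3] ((802.0733032226562, -250.28057861328125), (87.83221435546875, 49.96831512451172), 81.7607650756836)
```

Run:
```python
import cv2
a=cv2.imread("pics/top0.png")[110:290,220:480];cv2.imwrite("pics/c0.png",cv2.resize(a,None,fx=3,fy=3,interpolation=2))
```

```text
(no output)
```

View pics/c0.png

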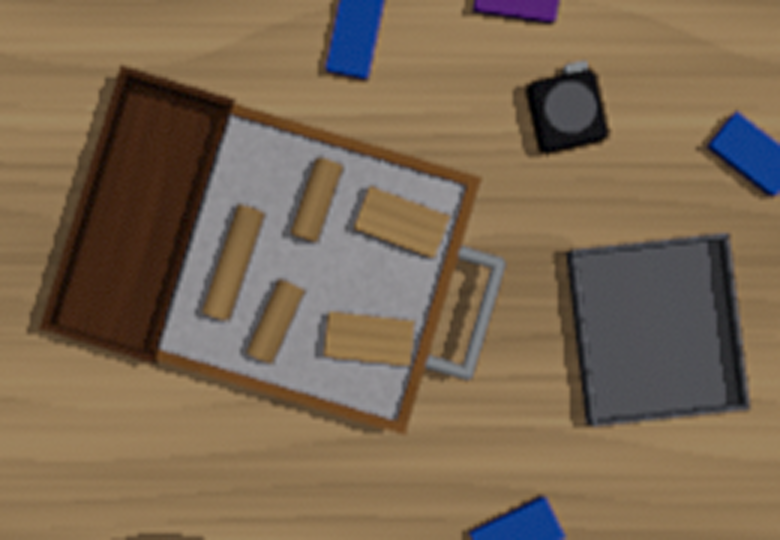

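```bash
cat >> h.py <<'E'
from scipy.optimize import least_squares
def board_pts(p,L):
    h=p[:2];c,s=np.cos(p[2]),np.sin(p[2])
    L=np.array(L,float);return np.c_[h[0]+c*L[:,0]-s*L[:,1],h[1]+s*L[:,0]+c*L[:,1],L[:,2]]
E
python3 - <<'E'
from h import *
np.set_printoptions(precision=4,suppress=True)
# corner fit, local frame origin hinge: near edge at x=-.27, half width .14
L=[(-.27,-.14,.067),(-.27,.14,.067),(-.315,-.06,.049),(-.315,.06,.049)]
c=lambda x,y:(220+x/3-.33,110+y/3-.33)
px=np.array([c(480,180),c(406,431),c(497,262),c(469,374)])
# board y axis heading 161: which corner? 
def f(p): return (proj("top",board_pts(p,L))-px).ravel()
best=None
for perm in ([0,1,2,3],):
  r=least_squares(f,[.561,.0845,1.24]);print(r.x,r.cost,f(r.x).reshape(-1,2))
p=r.x
print("handle",board_pts(p,[(-.315,0,.049)]),"mid",board_pts(p,[(-.135,0,.055)]))
for pp,cn in(((*p,),"top"),((*p,),"scene")):
  im=cv2.imread(f"pics/{cn}0.png");im=cv2.resize(im,None,fx=3,fy=3,interpolation=2)
  for Q in ([(-.27,-.14,.067),(-.27,.14,.067),(0,.14,.067),(0,-.14,.067)],[(-.315,-.06,.049),(-.315,.06,.049)],[(0,-.14,.043),(0,.14,.043)]):
    q=proj(cn,board_pts(pp,Q))*3+1; cv2.polylines(im,[q.astype(int).reshape(-1,1,2)],True,(0,255,0),1)
  im=im[330:870,660:1440] if cn=="top" else im[400:760,700:1250]
  cv2.imwrite(f"pics/ov_{cn}.png",im)
E
```

```text
[0.5564 0.0862 1.2879] 2.1555374578508038 [[ 0.1577 -1.1965]
 [-0.0512  1.3601]
 [ 0.5287  0.298 ]
 [-0.6332 -0.4826]]
handle [[ 0.4685 -0.2163  0.049 ]] mid [[ 0.5187 -0.0435  0.055 ]]
```

View pics/ov_top.png

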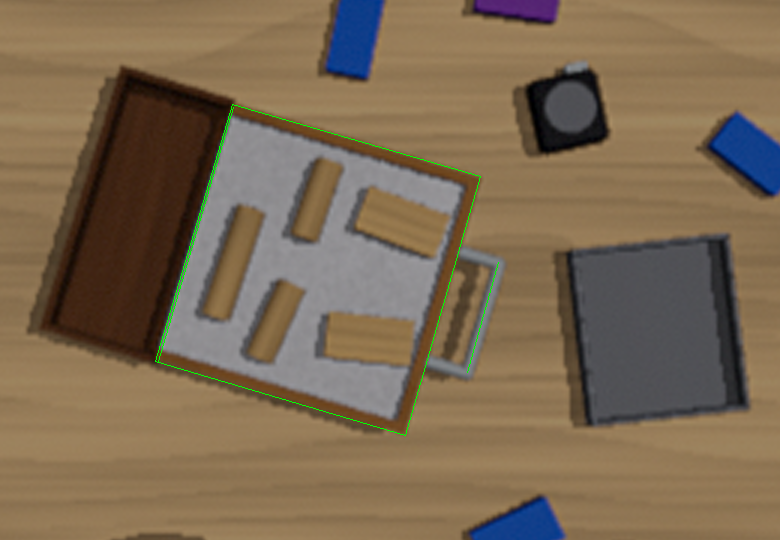

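View pics/ov_scene.png

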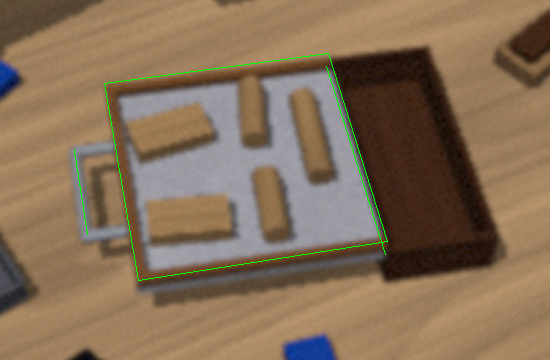

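```bash
cat >> h.py <<'E'
def rot(q): return R.from_quat([q[1],q[2],q[3],q[0]])
def Rboard(head,tilt=0):
    # tool: z down, x along board +y, y along -board x; tilt: handle side up = rotation about board y by +tilt
    c,s=np.cos(head),np.sin(head)
    bx=np.array([c,s,0]);by=np.array([-s,c,0])
    # tool x such that x cross y = z(down): x=-by,y=-bx ->? (-by)x(-bx)=by x bx=-z ok
    B=R.from_matrix(np.c_[-by,-bx,[0,0,-1]])
    return R.from_rotvec(by*tilt)*B
def plan(p0,R0,targets,g=None,nd=2):
    """targets: list of (pos,Rot); one row each; returns rounded rows with feedback on the rounding"""
    p=np.array(p0,float);Rc=R0
    for k,(pt,Rt) in enumerate(targets):
        d=np.round(Rc.inv().apply(pt-p)/.03,nd);a=np.round((Rc.inv()*Rt).as_rotvec()/np.radians(5),nd)
        print(k,"d",d.tolist(),"a",a.tolist())
        p=p+Rc.apply(d*.03);Rc=Rc*R.from_rotvec(a*np.radians(5))
    return p,Rc
def lin(p0,R0,p1,R1,n,nr=None):
    nr=nr or n; w=(R0.inv()*R1).as_rotvec()
    return [(p0+(p1-p0)*k/n,R0*R.from_rotvec(w*min(1,k/nr))) for k in range(1,n+1)]
E
python3 - <<'E'
from h import *
p,Rt=tool()
Rb=Rboard(1.2879)
print(p,(Rt.inv()*Rb).as_rotvec(degrees=True),(Rt.inv()*Rboard(1.2879+np.pi)).as_rotvec(degrees=True))
r=Rb.apply(np.eye(3));print(r)
t=np.array([.4685,-.2163,.13])
R1=min((Rb,Rboard(1.2879+np.pi)),key=lambda q:(Rt.inv()*q).magnitude())
plan(p,Rt,lin(p,Rt,t,R1,18,8))
E
```

```text
[ 0.19112116 -0.59506622  0.24832195] [ 4.74296763e-03 -1.25566669e-03  3.40175731e+01] [ 1.64834760e-03  6.22622179e-03 -1.45982427e+02]
[[ 0.96025099 -0.27913802  0.        ]
 [-0.27913802 -0.96025099  0.        ]
 [ 0.          0.         -1.        ]]
0 d [0.7, -0.51, 0.22] a [0.0, -0.0, 0.85]
1 d [0.67, -0.56, 0.22] a [0.0, -0.0, 0.85]
2 d [0.62, -0.61, 0.22] a [0.0, -0.0, 0.85]
3 d [0.57, -0.65, 0.22] a [0.0, -0.0, 0.85]
4 d [0.52, -0.7, 0.22] a [0.0, -0.0, 0.85]
5 d [0.47, -0.73, 0.21] a [0.0, -0.0, 0.85]
6 d [0.42, -0.76, 0.22] a [0.0, -0.0, 0.85]
7 d [0.36, -0.8, 0.22] a [0.0, -0.0, 0.85]
8 d [0.29, -0.81, 0.22] a [0.0, -0.0, 0.0]
9 d [0.3, -0.82, 0.22] a [0.0, -0.0, 0.0]
10 d [0.3, -0.82, 0.22] a [0.0, -0.0, 0.0]
11 d [0.3, -0.81, 0.22] a [0.0, -0.0, 0.0]
12 d [0.3, -0.82, 0.22] a [0.0, -0.0, 0.0]
13 d [0.29, -0.82, 0.22] a [0.0, -0.0, 0.0]
14 d [0.3, -0.81, 0.22] a [0.0, -0.0, 0.0]
15 d [0.3, -0.82, 0.22] a [0.0, -0.0, 0.0]
16 d [0.3, -0.82, 0.21] a [0.0, -0.0, 0.0]
17 d [0.29, -0.82, 0.22] a [0.0, -0.0, 0.0]
```

```bash
python3 -m crank '[{"angular":[0,0,0.85],"delta_pos":[0.7,-0.51,0.22],"gripper":0.45},{"angular":[0,0,0.85],"delta_pos":[0.67,-0.56,0.22],"gripper":0.45},{"angular":[0,0,0.85],"delta_pos":[0.62,-0.61,0.22],"gripper":0.45},{"angular":[0,0,0.85],"delta_pos":[0.57,-0.65,0.22],"gripper":0.45},{"angular":[0,0,0.85],"delta_pos":[0.52,-0.7,0.22],"gripper":0.45},{"angular":[0,0,0.85],"delta_pos":[0.47,-0.73,0.21],"gripper":0.45},{"angular":[0,0,0.85],"delta_pos":[0.42,-0.76,0.22],"gripper":0.45},{"angular":[0,0,0.85],"delta_pos":[0.36,-0.8,0.22],"gripper":0.45},{"angular":[0,0,0],"delta_pos":[0.29,-0.81,0.22],"gripper":0.45},{"angular":[0,0,0],"delta_pos":[0.3,-0.82,0.22],"gripper":0.45},{"angular":[0,0,0],"delta_pos":[0.3,-0.82,0.22],"gripper":0.45},{"angular":[0,0,0],"delta_pos":[0.3,-0.81,0.22],"gripper":0.45}]'
python3 - <<'E'
from h import *
p,Rt=tool();print(p)
t=np.array([.4685,-.2163,.13])
plan(p,Rt,lin(p,Rt,t,Rboard(1.2879),7))
E
```

```text
time: 2.95
tool_pos: [0.3766, -0.342, 0.1694]
tool_rot: [0.0, 0.99, -0.141, 0.0]
contact_force: [-0.3, 0.0, 0.5]
gripper_width: 0.454
[ 0.37657909 -0.34198173  0.16937064]
0 d [0.25, -0.7, 0.19] a [0.0, -0.0, 0.0]
1 d [0.26, -0.69, 0.18] a [0.0, -0.0, 0.0]
2 d [0.25, -0.7, 0.19] a [0.0, -0.0, 0.0]
3 d [0.25, -0.7, 0.19] a [0.0, -0.0, 0.0]
4 d [0.26, -0.69, 0.19] a [0.0, -0.0, 0.0]
5 d [0.25, -0.7, 0.18] a [0.0, -0.0, 0.0]
6 d [0.25, -0.7, 0.19] a [0.0, -0.0, 0.0]
```

```bash
python3 -m crank '[{"angular":[0,0,0],"delta_pos":[0.3,-0.82,0.22],"gripper":0.45},{"angular":[0,0,0],"delta_pos":[0.29,-0.82,0.22],"gripper":0.45},{"angular":[0,0,0],"delta_pos":[0.3,-0.81,0.22],"gripper":0.45},{"angular":[0,0,0],"delta_pos":[0.3,-0.82,0.22],"gripper":0.45},{"angular":[0,0,0],"delta_pos":[0.3,-0.82,0.21],"gripper":0.45},{"angular":[0,0,0],"delta_pos":[0.29,-0.82,0.22],"gripper":0.45},{"angular":[0,0,0],"delta_pos":[0,0,0],"gripper":0.45}]'
python3 - <<'E'
from h import *
p,Rt=tool();print(p)
t=np.array([.4685,-.2163,.047])
plan(p,Rt,lin(p,Rt,t,Rboard(1.2879),4))
for c in("top","scene"): cv2.imwrite(f"pics/{c}1.png",grab_frame(c)[:,:,::-1])
a=cv2.resize(cv2.imread("pics/scene1.png")[120:260,180:420],None,fx=3,fy=3,interpolation=2);cv2.imwrite("pics/c1.png",a)
E
```

```text
time: 3.82
tool_pos: [0.4686, -0.2149, 0.1296]
tool_rot: [-0.0, 0.99, -0.14, -0.001]
contact_force: [-0.7, 0.8, 0.6]
gripper_width: 0.451
[ 0.46864596 -0.2148977   0.12955968]
0 d [0.0, 0.01, 0.69] a [-0.0, 0.0, 0.01]
1 d [0.01, 0.01, 0.69] a [-0.0, 0.01, 0.01]
2 d [-0.0, 0.02, 0.68] a [-0.0, -0.0, 0.0]
3 d [0.0, 0.01, 0.69] a [-0.0, 0.0, 0.01]
```

View pics/c1.png

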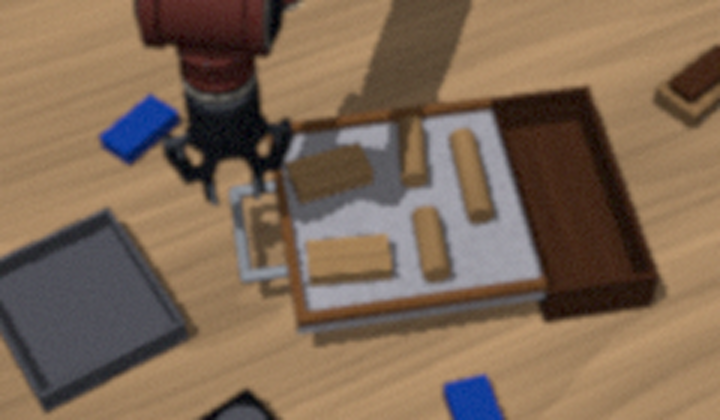

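The scene crop shows the gripper above the bar at about (245,190), with the jaws on either side of it. Next I descend.

```bash
python3 -m crank '[{"angular":[0,0,0],"delta_pos":[0,0.02,0.7],"gripper":0.45},{"angular":[0,0,0],"delta_pos":[0,0.02,0.6],"gripper":0.45},{"angular":[0,0,0],"delta_pos":[0,0.01,0.5],"gripper":0.45},{"angular":[0,0,0],"delta_pos":[0,0,0.4],"gripper":0.45}]'
```

```text
time: 4.42
tool_pos: [0.4676, -0.2177, 0.063]
tool_rot: [-0.0, 0.99, -0.141, -0.0]
contact_force: [0.9, -0.1, 0.2]
gripper_width: 0.452
```

```bash
python3 -m crank '[{"angular":[0,0,0],"delta_pos":[0,0,0.3],"gripper":0.45},{"angular":[0,0,0],"delta_pos":[0,0,0.1],"gripper":0.45}]'
python3 - <<'E'
from h import *
cv2.imwrite("pics/scene2.png",grab_frame("scene")[:,:,::-1])
a=cv2.resize(cv2.imread("pics/scene2.png")[120:240,200:360],None,fx=5,fy=5,interpolation=2);cv2.imwrite("pics/c2.png",a)
E
```

```text
time: 4.68
tool_pos: [0.4678, -0.2174, 0.0515]
tool_rot: [-0.0, 0.99, -0.141, -0.0]
contact_force: [-0.5, 0.5, 1.2]
gripper_width: 0.445
```

View pics/c2.png

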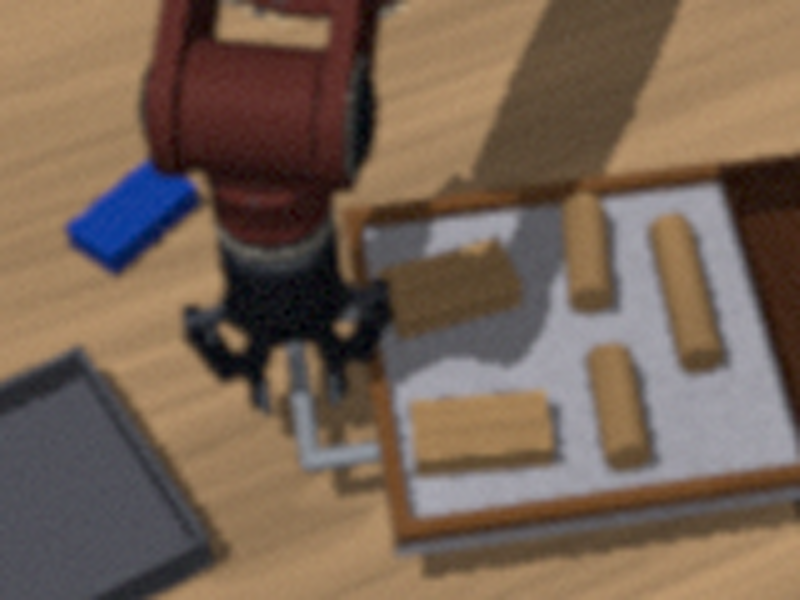

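The bar at (300,400) is between the jaws and nothing else is touching, so I close the gripper.

```bash
python3 -m crank '[{"angular":[0,0,0],"delta_pos":[0,0,0],"gripper":0.3},{"angular":[0,0,0],"delta_pos":[0,0,0],"gripper":0.2},{"angular":[0,0,0],"delta_pos":[0,0,0],"gripper":0},{"angular":[0,0,0],"delta_pos":[0,0,0],"gripper":0},{"angular":[0,0,0],"delta_pos":[0,0,0],"gripper":0}]'
python3 - <<'E'
from h import *
p,Rt=tool();print(p,state()['contact_force'],state()['gripper_width'])
hd=1.2879
h=np.array([.5564,.0862,.043])
bx=np.array([np.cos(hd),np.sin(hd),0]);by=np.array([-np.sin(hd),np.cos(hd),0])
v=p-h; print(v@bx,v@by,v[2])
T=[]
n=16
R0=Rt
for k in range(1,n+1):
    th=.3*k/n; Q=R.from_rotvec(by*th)
    T.append((h+Q.apply(v),Q*R0))
print(T[-1][0], T[-1][1].as_matrix()[:,2])
plan(p,Rt,T)
E
```

```text
time: 5.35
tool_pos: [0.4689, -0.2162, 0.0529]
tool_rot: [-0.002, 0.99, -0.141, 0.001]
contact_force: [1.5, 6.2, 3.5]
gripper_width: 0.141
[ 0.46889332 -0.21615082  0.05289881] [1.51071356 6.18064609 3.50322455] 0.14070770547019754
-0.31475911253032685 -0.0003692316046940413 0.009898809552252238
[ 0.47363407 -0.19984235  0.14547437] [-0.08062745 -0.28081065 -0.95637053]
0 d [0.0, -0.01, -0.2] a [-0.21, 0.0, -0.0]
1 d [0.0, -0.01, -0.19] a [-0.22, 0.0, -0.0]
2 d [0.0, -0.01, -0.2] a [-0.21, 0.0, -0.0]
3 d [0.0, -0.01, -0.2] a [-0.22, 0.0, -0.0]
4 d [0.0, -0.0, -0.19] a [-0.21, 0.0, -0.0]
5 d [0.0, -0.01, -0.2] a [-0.22, 0.0, -0.0]
6 d [0.0, -0.01, -0.2] a [-0.21, 0.0, -0.0]
7 d [0.0, -0.01, -0.19] a [-0.22, 0.0, -0.0]
8 d [0.0, -0.01, -0.2] a [-0.21, 0.0, -0.0]
9 d [0.0, -0.01, -0.2] a [-0.22, 0.0, -0.0]
10 d [0.0, -0.01, -0.19] a [-0.21, 0.0, -0.0]
11 d [0.0, -0.01, -0.2] a [-0.22, 0.0, -0.0]
12 d [0.0, -0.0, -0.2] a [-0.21, 0.0, -0.0]
13 d [0.0, -0.01, -0.19] a [-0.22, 0.0, -0.0]
14 d [0.0, -0.01, -0.2] a [-0.21, 0.0, -0.0]
15 d [0.0, -0.01, -0.2] a [-0.22, 0.0, -0.0]
```

The bar is held, with an opening of about 12 mm. I lift gently along the arc.

```bash
python3 -m crank '[{"angular":[-0.05,0,0],"delta_pos":[0,0,-0.05],"gripper":0},{"angular":[-0.11,0,0],"delta_pos":[0,0,-0.1],"gripper":0},{"angular":[-0.16,0,0],"delta_pos":[0,-0.01,-0.15],"gripper":0},{"angular":[-0.22,0,0],"delta_pos":[0,-0.01,-0.2],"gripper":0},{"angular":[-0.21,0,0],"delta_pos":[0,-0.01,-0.2],"gripper":0},{"angular":[-0.22,0,0],"delta_pos":[0,-0.01,-0.2],"gripper":0}]'
python3 - <<'E'
from h import *
print(tool()[0],state()['ft_torque'],state()['contact_force'],state()['gripper_width'])
E
```

```text
time: 6.1
tool_pos: [0.4694, -0.2143, 0.0788]
tool_rot: [0.041, 0.989, -0.141, -0.005]
contact_force: [5.3, 2.8, -4.7]
gripper_width: 0.137
[ 0.46941461 -0.21428998  0.07882622] [ 0.70614834 -0.83559445  0.00228602] [ 5.34660141  2.80821324 -4.71345976] 0.13697763368478566
```

```bash
python3 -m crank '[{"angular":[-0.22,0,0],"delta_pos":[0,-0.01,-0.2],"gripper":0},{"angular":[-0.21,0,0],"delta_pos":[0,-0.01,-0.2],"gripper":0},{"angular":[-0.22,0,0],"delta_pos":[0,-0.01,-0.2],"gripper":0},{"angular":[-0.21,0,0],"delta_pos":[0,-0.01,-0.2],"gripper":0},{"angular":[-0.22,0,0],"delta_pos":[0,-0.01,-0.2],"gripper":0},{"angular":[-0.21,0,0],"delta_pos":[0,-0.01,-0.2],"gripper":0},{"angular":[-0.22,0,0],"delta_pos":[0,-0.01,-0.2],"gripper":0},{"angular":[-0.21,0,0],"delta_pos":[0,-0.01,-0.19],"gripper":0},{"angular":[-0.22,0,0],"delta_pos":[0,-0.01,-0.2],"gripper":0},{"angular":[-0.16,0,0],"delta_pos":[0,-0.01,-0.15],"gripper":0},{"angular":[-0.11,0,0],"delta_pos":[0,0,-0.1],"gripper":0},{"angular":[-0.05,0,0],"delta_pos":[0,0,-0.05],"gripper":0}]'
python3 - <<'E'
from h import *
print(tool()[0],state()['ft_torque'],state()['contact_force'],state()['gripper_width'])
cv2.imwrite("pics/scene3.png",grab_frame("scene")[:,:,::-1])
a=cv2.resize(cv2.imread("pics/scene3.png")[100:240,220:420],None,fx=4,fy=4,interpolation=2);cv2.imwrite("pics/c3.png",a)
E
```

```text
time: 7.6
tool_pos: [0.4732, -0.2016, 0.1401]
tool_rot: [0.138, 0.98, -0.139, -0.019]
contact_force: [6.1, 2.7, -4.4]
gripper_width: 0.139
[ 0.47321456 -0.2015713   0.1400838 ] [ 0.65169515 -0.96544763  0.08753013] [ 6.07127753  2.74122142 -4.39230208] 0.13933834951439208
```

View pics/c3.png

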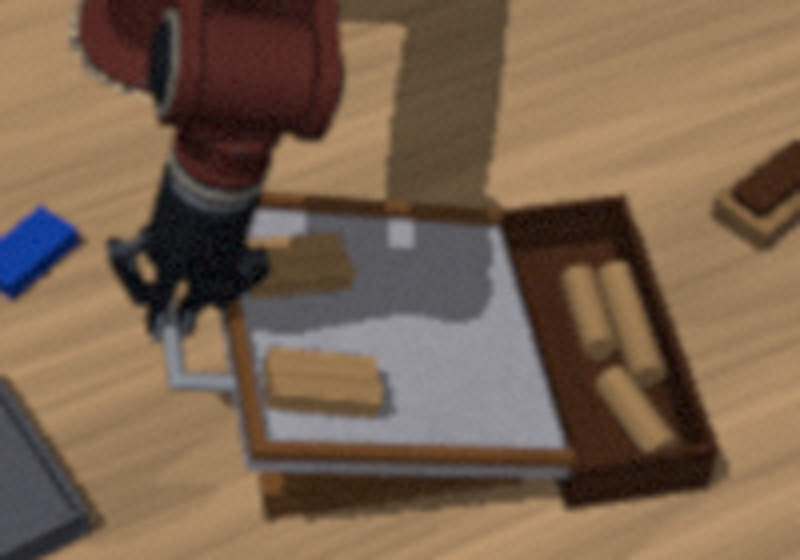

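All three dowels are in the catch tray (crop about 585,310, 630,320 and 635,410), and both blocks are still on the board. I lower it along the same arc.

```bash
python3 -m crank '[{"angular":[0.08,0,0],"delta_pos":[0,0,0.07],"gripper":0},{"angular":[0.16,0,0],"delta_pos":[0,0.01,0.15],"gripper":0},{"angular":[0.22,0,0],"delta_pos":[0,0.01,0.2],"gripper":0},{"angular":[0.21,0,0],"delta_pos":[0,0.01,0.2],"gripper":0},{"angular":[0.22,0,0],"delta_pos":[0,0.01,0.2],"gripper":0},{"angular":[0.21,0,0],"delta_pos":[0,0.01,0.2],"gripper":0},{"angular":[0.22,0,0],"delta_pos":[0,0.01,0.2],"gripper":0},{"angular":[0.21,0,0],"delta_pos":[0,0.01,0.2],"gripper":0},{"angular":[0.22,0,0],"delta_pos":[0,0.01,0.2],"gripper":0},{"angular":[0.21,0,0],"delta_pos":[0,0.01,0.2],"gripper":0},{"angular":[0.22,0,0],"delta_pos":[0,0.01,0.2],"gripper":0},{"angular":[0.16,0,0],"delta_pos":[0,0.01,0.15],"gripper":0}]'
python3 - <<'E'
from h import *
p,Rt=tool();print(p,state()['contact_force'])
hd=1.2879
h=np.array([.5564,.0862,.043]);by=np.array([-np.sin(hd),np.cos(hd),0])
Rd=R.from_quat([.99,-.141,.001,-.002]);pd=np.array([.4689,-.2162,.0529]);v=pd-h
th=(Rt*Rd.inv()).as_rotvec()@by;print("tilt",th)
n=6;T=[(h+R.from_rotvec(by*th*(1-k/n)).apply(v),R.from_rotvec(by*th*(1-k/n))*Rd) for k in range(1,n+1)]
plan(p,Rt,T)
E
```

```text
time: 9.15
tool_pos: [0.4693, -0.2147, 0.0763]
tool_rot: [0.035, 0.989, -0.141, -0.004]
contact_force: [9.2, 10.1, -4.7]
gripper_width: 0.138
[ 0.46927549 -0.21466553  0.07626004] [ 9.20737725 10.13404901 -4.73344075]
tilt 0.07544830888598439
0 d [0.0, 0.0, 0.12] a [0.14, -0.0, -0.01]
1 d [0.0, 0.01, 0.13] a [0.15, -0.0, 0.0]
2 d [0.0, 0.0, 0.13] a [0.14, -0.0, 0.0]
3 d [0.0, 0.0, 0.14] a [0.15, -0.0, 0.0]
4 d [0.0, 0.01, 0.13] a [0.14, -0.0, 0.0]
5 d [0.0, 0.0, 0.13] a [0.14, -0.0, 0.0]
```

```bash
python3 -m crank '[{"angular":[0.14,0,0],"delta_pos":[0,0,0.13],"gripper":0},{"angular":[0.14,0,0],"delta_pos":[0,0,0.13],"gripper":0},{"angular":[0.14,0,0],"delta_pos":[0,0,0.13],"gripper":0},{"angular":[0.13,0,0],"delta_pos":[0,0,0.12],"gripper":0},{"angular":[0.1,0,0],"delta_pos":[0,0,0.09],"gripper":0},{"angular":[0.08,0,0],"delta_pos":[0,0,0.07],"gripper":0},{"angular":[0.07,0,0],"delta_pos":[0,0,0.06],"gripper":0},{"angular":[0.05,0,0],"delta_pos":[0,0,0.05],"gripper":0}]'
python3 - <<'E'
from h import *
print(tool()[0],state()['ft_torque'],state()['contact_force'])
E
```

```text
time: 10.15
tool_pos: [0.4688, -0.2162, 0.0534]
tool_rot: [-0.0, 0.99, -0.141, 0.001]
contact_force: [6.9, 7.8, -4.1]
gripper_width: 0.136
[ 0.46883933 -0.21616412  0.05338745] [ 1.23837947 -1.14347492 -0.10132905] [ 6.91218459  7.84756624 -4.14611965]
```

```bash
python3 -m crank '[{"angular":[0.02,0,0],"delta_pos":[0,0,0.02],"gripper":0},{"angular":[0.02,0,0],"delta_pos":[0,0,0.02],"gripper":0},{"angular":[0,0,0],"delta_pos":[0,0,0.02],"gripper":0}]'
```

```text
time: 10.52
tool_pos: [0.4689, -0.2162, 0.0529]
tool_rot: [-0.002, 0.99, -0.141, 0.0]
contact_force: [2.6, 10.7, 7.1]
gripper_width: 0.135
```

```bash
python3 -m crank '[{"angular":[0,0,0],"delta_pos":[0,0,0.03],"gripper":0},{"angular":[0,0,0],"delta_pos":[0,0,0],"gripper":0}]'
```

```text
time: 10.78
tool_pos: [0.4689, -0.2162, 0.0529]
tool_rot: [-0.002, 0.99, -0.141, 0.0]
contact_force: [0.4, 11.4, 9.9]
gripper_width: 0.138
```

The board is down on its bearers: TCP z is back to 0.0529 and the tool is now pushing down on it. I release and rise.

```bash
python3 -m crank '[{"angular":[0,0,0],"delta_pos":[0,0,-0.02],"gripper":0.2},{"angular":[0,0,0],"delta_pos":[0,0,-0.01],"gripper":0.45},{"angular":[0,0,0],"delta_pos":[0,0,0],"gripper":0.45},{"angular":[0,0,0],"delta_pos":[0,0,-0.4],"gripper":0.45},{"angular":[0,0,0],"delta_pos":[0,0,-0.8],"gripper":0.45},{"angular":[0,0,0],"delta_pos":[0,0,-1],"gripper":0.45},{"angular":[0,0,0],"delta_pos":[0,0.7,-1],"gripper":0.7},{"angular":[0,0,0],"delta_pos":[0,1,-1],"gripper":0.8},{"angular":[0,0,0],"delta_pos":[0,1,0],"gripper":0.8},{"angular":[0,0,0],"delta_pos":[0,1,0],"gripper":0.8}]'
python3 - <<'E'
from h import *
np.set_printoptions(precision=4,suppress=True)
for c in("top","scene"):
    cv2.imwrite(f"pics/{c}4.png",grab_frame(c)[:,:,::-1])
    for d in silhouettes(c,"block_a")[:8]:
        m=d["mask"].astype(np.uint8);cs=max(cv2.findContours(m,0,2)[0],key=cv2.contourArea)
        P=np.array([onz(c,p[0],.079)[:2] for p in cs],np.float32)
        print(c,round(d["conf"],2),np.round(d["bbox"]),cv2.minAreaRect(P*1000))
a=cv2.resize(cv2.imread("pics/top4.png")[120:270,230:480],None,fx=3,fy=3,interpolation=2);cv2.imwrite("pics/c4.png",a)
E
```

```text
time: 12.02
tool_pos: [0.4368, -0.3261, 0.1795]
tool_rot: [0.001, 0.99, -0.141, 0.001]
contact_force: [-0.5, 0.4, -0.5]
gripper_width: 0.801
top 0.85 [454. 150. 488. 174.] ((635.760009765625, -494.83001708984375), (92.7390365600586, 53.90351104736328), 51.05002975463867)
top 0.78 [329. 107. 351. 137.] ((760.2277221679688, -81.886474609375), (49.539371490478516, 90.67308044433594), 78.85311889648438)
top 0.68 [378.  98. 406. 120.] ((802.3704833984375, -249.23342895507812), (94.15974426269531, 52.13387680053711), 79.22604370117188)
top 0.67 [325. 212. 359. 228.] ((444.2532043457031, -94.9384765625), (92.27520751953125, 50.52491760253906), 82.98947143554688)
top 0.59 [340. 172. 372. 196.] ((566.6002197265625, -128.0050048828125), (90.5675048828125, 51.45956039428711), 67.43852233886719)
scene 0.89 [273. 168. 302. 189.] ((458.1482849121094, -102.20953369140625), (93.21223449707031, 62.36857223510742), 83.72320556640625)
scene 0.84 [280. 198. 310. 217.] ((577.1466674804688, -137.09078979492188), (90.29368591308594, 62.18964385986328), 67.97295379638672)
scene 0.79 [174. 271. 210. 295.] ((684.1134643554688, -514.393310546875), (90.7628402709961, 53.26161193847656), 51.85704803466797)
scene 0.58 [276. 282. 311. 307.] ((848.5481567382812, -273.0070495605469), (86.78570556640625, 53.14162063598633), 81.90945434570312)
scene 0.57 [325. 246. 349. 275.] ((807.2591552734375, -107.60684204101562), (49.81563949584961, 93.66291809082031), 76.83595275878906)
scene 0.53 [217. 160. 233. 172.] ((325.05029296875, -299.9280700683594), (32.69721221923828, 18.382265090942383), 40.68117904663086)
```

View pics/c4.png

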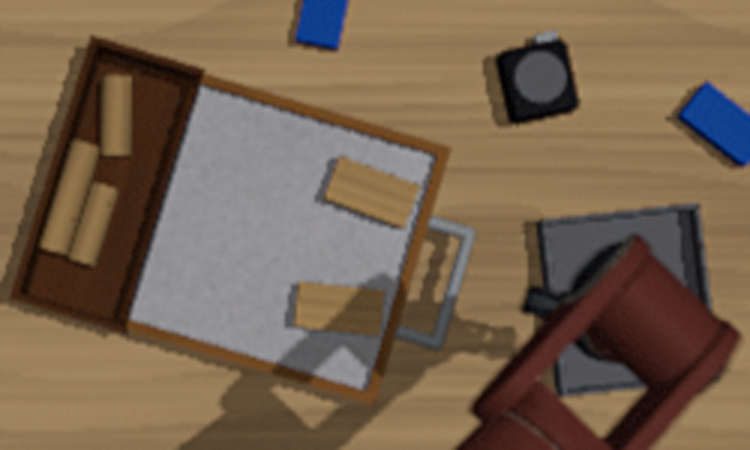

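Both wooden blocks are still on the board, at full-image (355,184) and (342,220). They fit the description, being wood-coloured and on the handle half; the blue and purple ones on the table are look-alikes. The three dowels are in the catch tray. Next I get the exact block and tray poses.

Run:
```python
from h import *
np.set_printoptions(precision=4,suppress=True)
c=lambda x,y:(220+x/3-.33,110+y/3-.33)
P=np.array([onz("top",c(*q),.035)[:2] for q in[(567,251),(729,236),(749,408),(589,426)]])
print(P.mean(0),[np.linalg.norm(P[i]-P[i-1]) for i in range(4)], [np.degrees(np.arctan2(*(P[i]-P[i-1])[::-1])) for i in range(4)])
# blocks: box model fit to masks (top+scene) by hull corners
from scipy.optimize import minimize
ms={}
grab_frame("top");grab_frame("scene")
for cn in("top","scene"):
    ms[cn]=[d["mask"] for d in silhouettes(cn,"block_a")]
def box(x,y,a):
    L=np.array([(i*.045,j*.024,z) for z in(.055,.079) for i in(-1,1) for j in(-1,1)])
    return np.c_[x+np.cos(a)*L[:,0]-np.sin(a)*L[:,1],y+np.sin(a)*L[:,0]+np.cos(a)*L[:,1],L[:,2]]
def render(cn,p):
    q=proj(cn,box(*p));im=np.zeros((400,640),np.uint8)
    cv2.fillConvexPoly(im,cv2.convexHull((q*16).round().astype(np.int32)),255,cv2.LINE_AA,4);return im/255.
for nm,p0 in(("A",(.5655,-.1295,np.radians(68))),("B",(.4448,-.0945,np.radians(83)))):
    use=[]
    for cn in ms:
        r=render(cn,p0)
        b=max(ms[cn],key=lambda m:(m*r).sum()/np.maximum(m,r).sum());iou=(b*r).sum()/np.maximum(b,r).sum()
        print(nm,cn,"iou0",iou)
        if iou>.4:use.append((cn,b))
    for sel in([u for u in use if u[0]=="top"],use):
        if not sel: continue
        f=lambda p:sum(np.abs(render(cn,(p[0]/100,p[1]/100,p[2]/10))-b).sum() for cn,b in sel)
        r=minimize(f,[p0[0]*100,p0[1]*100,p0[2]*10],method="Nelder-Mead",options=dict(initial_simplex=np.array([p0[0]*100,p0[1]*100,p0[2]*10])+np.array([[0,0,0],[1,0,0],[0,1,0],[0,0,1]])))
        print(nm,len(sel),r.x/[100,100,10],np.degrees(r.x[2]/10),r.fun)
print(state()["joint_pos"],state()["time"])
```

```text
[ 0.4559 -0.4041] [np.float64(0.18648217164727615), np.float64(0.1731479032943595), np.float64(0.18321672860810118), np.float64(0.17045890377807618)] [np.float64(6.803953387299189), np.float64(-84.58996594861057), np.float64(-174.02174853764492), np.float64(96.49218030738018)]
A top iou0 0.9206544470414565
A scene iou0 0.8252384435123961
A 1 [ 0.5671 -0.1288  1.1786] 67.52918209078966 32.87450980392157
A 2 [ 0.5671 -0.1301  1.1931] 68.36118409072351 116.56862745098039
B top iou0 0.7975020413100673
B scene iou0 0.7714447554858677
B 1 [ 0.444  -0.0963  1.4332] 82.11850275721734 101.9607843137255
B 2 [ 0.4468 -0.0971  1.435 ] 82.2181291443107 202.04313725490192
[-0.7745 -0.0866  1.8705  0.0001  1.3579  1.0778] 12.425
```

Run:
```python
from h import *
p,Rt=tool()
T=lin(p,Rt,np.array([.567,-.1295,.13]),Rboard(np.radians(68+90)),18)
plan(p,Rt,T)
```

```text
0 d [0.13, -0.41, 0.09] a [-0.0, -0.0, -0.93]
1 d [0.17, -0.4, 0.09] a [-0.0, -0.0, -0.94]
2 d [0.19, -0.39, 0.09] a [-0.0, -0.0, -0.93]
3 d [0.23, -0.37, 0.08] a [-0.0, -0.0, -0.94]
4 d [0.25, -0.35, 0.09] a [-0.0, -0.0, -0.93]
5 d [0.29, -0.32, 0.09] a [-0.0, -0.0, -0.94]
6 d [0.31, -0.31, 0.09] a [-0.0, -0.0, -0.93]
7 d [0.33, -0.27, 0.09] a [-0.0, -0.0, -0.94]
8 d [0.36, -0.25, 0.09] a [-0.0, -0.0, -0.93]
9 d [0.37, -0.22, 0.09] a [-0.0, -0.0, -0.94]
10 d [0.39, -0.19, 0.08] a [-0.0, -0.0, -0.93]
11 d [0.4, -0.15, 0.09] a [-0.0, -0.0, -0.94]
12 d [0.42, -0.12, 0.09] a [-0.0, -0.0, -0.93]
13 d [0.42, -0.09, 0.09] a [-0.0, -0.0, -0.94]
14 d [0.43, -0.05, 0.09] a [-0.0, -0.0, -0.93]
15 d [0.44, -0.02, 0.09] a [-0.0, -0.0, -0.94]
16 d [0.43, 0.02, 0.09] a [-0.0, -0.0, -0.93]
17 d [0.43, 0.05, 0.08] a [-0.0, -0.0, -0.94]
```

```bash
python3 -m crank '[{"angular":[0,0,-0.93],"delta_pos":[0.13,-0.41,0.09],"gripper":0.8},{"angular":[0,0,-0.94],"delta_pos":[0.17,-0.4,0.09],"gripper":0.8},{"angular":[0,0,-0.93],"delta_pos":[0.19,-0.39,0.09],"gripper":0.8},{"angular":[0,0,-0.94],"delta_pos":[0.23,-0.37,0.08],"gripper":0.8},{"angular":[0,0,-0.93],"delta_pos":[0.25,-0.35,0.09],"gripper":0.8},{"angular":[0,0,-0.94],"delta_pos":[0.29,-0.32,0.09],"gripper":0.8},{"angular":[0,0,-0.93],"delta_pos":[0.31,-0.31,0.09],"gripper":0.8},{"angular":[0,0,-0.94],"delta_pos":[0.33,-0.27,0.09],"gripper":0.8},{"angular":[0,0,-0.93],"delta_pos":[0.36,-0.25,0.09],"gripper":0.8},{"angular":[0,0,-0.94],"delta_pos":[0.37,-0.22,0.09],"gripper":0.8},{"angular":[0,0,-0.93],"delta_pos":[0.39,-0.19,0.08],"gripper":0.8},{"angular":[0,0,-0.94],"delta_pos":[0.4,-0.15,0.09],"gripper":0.8}]'
python3 -m crank '[{"angular":[0,0,-0.93],"delta_pos":[0.42,-0.12,0.09],"gripper":0.78},{"angular":[0,0,-0.94],"delta_pos":[0.42,-0.09,0.09],"gripper":0.78},{"angular":[0,0,-0.93],"delta_pos":[0.43,-0.05,0.09],"gripper":0.78},{"angular":[0,0,-0.94],"delta_pos":[0.44,-0.02,0.09],"gripper":0.78},{"angular":[0,0,-0.93],"delta_pos":[0.43,0.02,0.09],"gripper":0.78},{"angular":[0,0,-0.94],"delta_pos":[0.43,0.05,0.08],"gripper":0.78},{"angular":[0,0,0],"delta_pos":[0,0,0],"gripper":0.78}]'
python3 - <<'E'
from h import *
p,Rt=tool()
plan(p,Rt,lin(p,Rt,np.array([.567,-.1295,.073]),Rboard(np.radians(68+90)),3))
cv2.imwrite("pics/scene5.png",grab_frame("scene")[:,:,::-1])
a=cv2.resize(cv2.imread("pics/scene5.png")[120:260,220:400],None,fx=4,fy=4,interpolation=2);cv2.imwrite("pics/c5.png",a)
E
```

```text
time: 13.92
tool_pos: [0.5239, -0.1941, 0.1459]
tool_rot: [-0.0, 0.939, 0.343, -0.0]
contact_force: [-0.2, -0.3, -0.1]
gripper_width: 0.804
time: 14.8
tool_pos: [0.567, -0.1291, 0.1298]
tool_rot: [-0.0, 0.829, 0.559, -0.0]
contact_force: [-0.3, 0.3, -0.6]
gripper_width: 0.777
0 d [-0.0, 0.0, 0.63] a [-0.0, 0.0, 0.0]
1 d [-0.01, 0.0, 0.63] a [-0.0, 0.0, 0.0]
2 d [-0.0, 0.01, 0.63] a [-0.01, 0.0, 0.01]
```

View pics/c5.png

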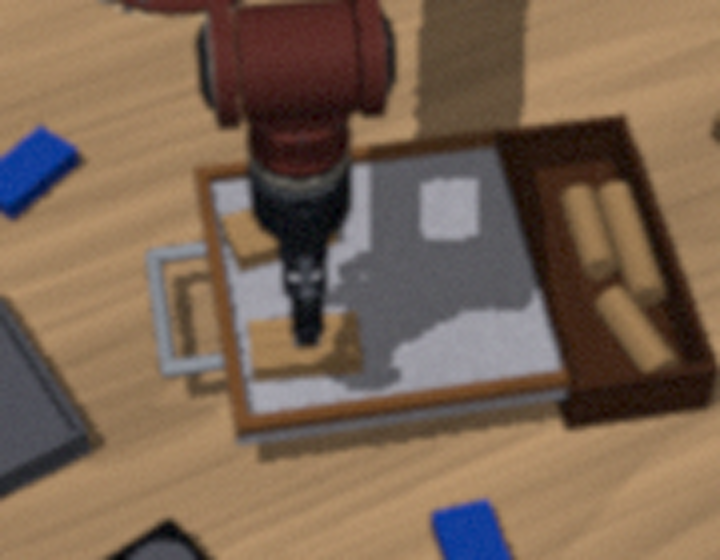

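The gripper is lined up over block A at crop (305,345). I descend.

```bash
python3 -m crank '[{"angular":[0,0,0],"delta_pos":[0,0,0.7],"gripper":0.78},{"angular":[0,0,0],"delta_pos":[0,0,0.6],"gripper":0.78},{"angular":[0,0,0],"delta_pos":[0,0,0.4],"gripper":0.78},{"angular":[0,0,0],"delta_pos":[0,0,0.13],"gripper":0.78},{"angular":[0,0,0],"delta_pos":[0,0,0],"gripper":0.78}]'
```

```text
time: 15.48
tool_pos: [0.5669, -0.1304, 0.0749]
tool_rot: [-0.0, 0.829, 0.559, -0.0]
contact_force: [-0.8, 0.2, -1.2]
gripper_width: 0.783
```

```bash
python3 -m crank '[{"angular":[0,0,0],"delta_pos":[0,0,0.05],"gripper":0.65},{"angular":[0,0,0],"delta_pos":[0,0,0],"gripper":0.5},{"angular":[0,0,0],"delta_pos":[0,0,0],"gripper":0.3},{"angular":[0,0,0],"delta_pos":[0,0,0],"gripper":0.3}]'
```

```text
time: 15.98
tool_pos: [0.5677, -0.1306, 0.0747]
tool_rot: [0.001, 0.829, 0.559, 0.001]
contact_force: [0.5, 0.1, 3.8]
gripper_width: 0.553
```

```bash
python3 -m crank '[{"angular":[0,0,0],"delta_pos":[0,0,-0.3],"gripper":0.3},{"angular":[0,0,0],"delta_pos":[0,0,-0.7],"gripper":0.3},{"angular":[0,0,0],"delta_pos":[0,0,-0.8],"gripper":0.3},{"angular":[0,0,0],"delta_pos":[0,0,-0.5],"gripper":0.3}]'
python3 - <<'E'
from h import *
p,Rt=tool()
plan(p,Rt,lin(p,Rt,np.array([.498,-.399,.12]),Rboard(np.radians(96.2+90)),12))
E
```

```text
time: 16.48
tool_pos: [0.5677, -0.1306, 0.1453]
tool_rot: [0.001, 0.829, 0.559, 0.001]
contact_force: [0.2, -0.5, -0.1]
gripper_width: 0.546
0 d [-0.76, 0.1, 0.07] a [0.0, 0.0, -0.47]
1 d [-0.77, 0.07, 0.07] a [0.01, 0.0, -0.47]
2 d [-0.77, 0.04, 0.07] a [-0.0, 0.0, -0.47]
3 d [-0.77, 0.0, 0.07] a [0.0, 0.0, -0.47]
4 d [-0.77, -0.02, 0.07] a [0.0, 0.0, -0.47]
5 d [-0.77, -0.06, 0.07] a [0.01, 0.0, -0.47]
6 d [-0.76, -0.09, 0.07] a [-0.0, 0.0, -0.48]
7 d [-0.76, -0.12, 0.07] a [0.0, 0.0, -0.47]
8 d [-0.76, -0.15, 0.07] a [0.0, 0.0, -0.47]
9 d [-0.75, -0.19, 0.07] a [0.0, 0.01, -0.47]
10 d [-0.74, -0.21, 0.07] a [0.01, -0.0, -0.47]
11 d [-0.73, -0.24, 0.07] a [0.0, -0.0, -0.47]
```

```bash
python3 -m crank '[{"angular":[0,0,-0.47],"delta_pos":[-0.76,0.1,0.07],"gripper":0.3},{"angular":[0,0,-0.47],"delta_pos":[-0.77,0.07,0.07],"gripper":0.3},{"angular":[0,0,-0.47],"delta_pos":[-0.77,0.04,0.07],"gripper":0.3},{"angular":[0,0,-0.47],"delta_pos":[-0.77,0,0.07],"gripper":0.3},{"angular":[0,0,-0.47],"delta_pos":[-0.77,-0.02,0.07],"gripper":0.3},{"angular":[0,0,-0.47],"delta_pos":[-0.77,-0.06,0.07],"gripper":0.3},{"angular":[0,0,-0.48],"delta_pos":[-0.76,-0.09,0.07],"gripper":0.3},{"angular":[0,0,-0.47],"delta_pos":[-0.76,-0.12,0.07],"gripper":0.3},{"angular":[0,0,-0.47],"delta_pos":[-0.76,-0.15,0.07],"gripper":0.3},{"angular":[0,0,-0.47],"delta_pos":[-0.75,-0.19,0.07],"gripper":0.3},{"angular":[0,0,-0.47],"delta_pos":[-0.74,-0.21,0.07],"gripper":0.3},{"angular":[0,0,-0.47],"delta_pos":[-0.73,-0.24,0.07],"gripper":0.3}]'
python3 -m crank '[{"angular":[0,0,0],"delta_pos":[0,0,0.6],"gripper":0.3},{"angular":[0,0,0],"delta_pos":[0,0,0],"gripper":0.3}]'
python3 - <<'E'
from h import *
p,Rt=tool()
plan(p,Rt,lin(p,Rt,np.array([.498,-.399,.0265]),Rboard(np.radians(96.2+90)),4))
a=np.hstack([cv2.resize(grab_frame(c)[s][:,:,::-1],(400,400),interpolation=2) for c,s in(("top",np.s_[160:280,390:510]),("scene",np.s_[140:280,150:290]))]);cv2.imwrite("pics/c6.png",a)
E
```

```text
time: 17.98
tool_pos: [0.497, -0.3995, 0.1179]
tool_rot: [0.0, 0.667, 0.745, 0.0]
contact_force: [-0.3, -0.0, -1.4]
gripper_width: 0.549
time: 18.23
tool_pos: [0.4961, -0.3969, 0.0967]
tool_rot: [-0.003, 0.668, 0.744, 0.0]
contact_force: [0.3, 0.7, -0.0]
gripper_width: 0.552
0 d [-0.02, 0.02, 0.59] a [-0.01, -0.01, -0.0]
1 d [-0.02, 0.01, 0.58] a [-0.01, -0.02, -0.0]
2 d [-0.02, 0.02, 0.59] a [-0.01, -0.01, -0.0]
3 d [-0.02, 0.01, 0.58] a [-0.0, -0.01, -0.0]
```

View pics/c6.png

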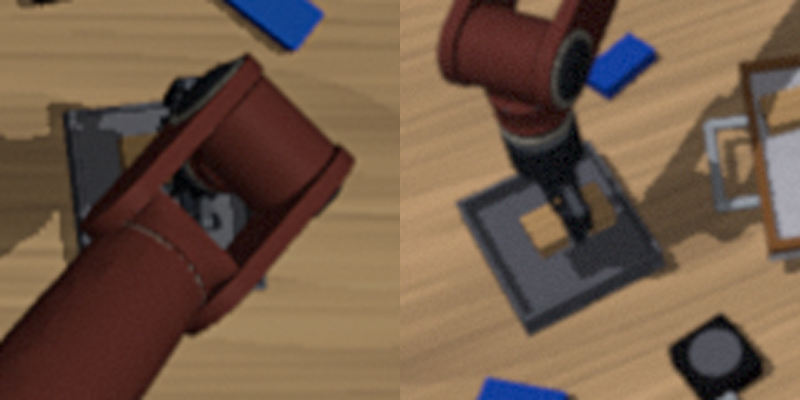

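Block A is in the gripper over the grey tray. I lower it.

```bash
python3 -m crank '[{"angular":[0,0,0],"delta_pos":[-0.02,0.02,0.65],"gripper":0.3},{"angular":[0,0,0],"delta_pos":[-0.02,0.01,0.65],"gripper":0.3},{"angular":[0,0,0],"delta_pos":[-0.02,0.01,0.5],"gripper":0.3},{"angular":[0,0,0],"delta_pos":[0,0,0.25],"gripper":0.3},{"angular":[0,0,0],"delta_pos":[0,0,0.1],"gripper":0.3}]'
```

```text
time: 18.95
tool_pos: [0.4985, -0.4003, 0.0342]
tool_rot: [-0.001, 0.668, 0.744, 0.0]
contact_force: [-0.6, 0.5, -1.4]
gripper_width: 0.547
```

```bash
python3 -m crank '[{"angular":[0,0,0],"delta_pos":[0,0,0.15],"gripper":0.3},{"angular":[0,0,0],"delta_pos":[0,0,0.08],"gripper":0.3},{"angular":[0,0,0],"delta_pos":[0,0,0],"gripper":0.3}]'
```

```text
time: 19.32
tool_pos: [0.4987, -0.4005, 0.0282]
tool_rot: [0.0, 0.668, 0.744, -0.0]
contact_force: [0.1, 0.4, -1.6]
gripper_width: 0.549
```

```bash
python3 -m crank '[{"angular":[0,0,0],"delta_pos":[0,0,0.06],"gripper":0.3},{"angular":[0,0,0],"delta_pos":[0,0,0.03],"gripper":0.3},{"angular":[0,0,0],"delta_pos":[0,0,0],"gripper":0.3}]'
```

```text
time: 19.7
tool_pos: [0.4988, -0.4006, 0.0258]
tool_rot: [0.0, 0.668, 0.744, -0.0]
contact_force: [-0.3, -0.2, 1.1]
gripper_width: 0.545
```

```bash
python3 -m crank '[{"angular":[0,0,0],"delta_pos":[0,0,0],"gripper":0.6},{"angular":[0,0,0],"delta_pos":[0,0,0],"gripper":0.66},{"angular":[0,0,0],"delta_pos":[0,0,0],"gripper":0.66},{"angular":[0,0,0],"delta_pos":[0,0,-0.4],"gripper":0.66},{"angular":[0,0,0],"delta_pos":[0,0,-0.8],"gripper":0.66},{"angular":[0,0,0],"delta_pos":[0,0,-1],"gripper":0.7},{"angular":[0,0,0],"delta_pos":[0,0,-1],"gripper":0.78},{"angular":[0,0,0],"delta_pos":[0,0,-0.7],"gripper":0.78}]'
python3 - <<'E'
from h import *
p,Rt=tool()
print(p)
plan(p,Rt,lin(p,Rt,np.array([.4455,-.0965,.13]),Rboard(np.radians(82.2+90)),12))
E
```

```text
time: 20.7
tool_pos: [0.4993, -0.401, 0.1451]
tool_rot: [0.001, 0.668, 0.744, -0.0]
contact_force: [0.4, 0.1, -0.6]
gripper_width: 0.78
[ 0.49926201 -0.40098788  0.14512967]
0 d [0.86, -0.06, 0.04] a [0.0, 0.0, 0.23]
1 d [0.85, -0.07, 0.04] a [0.0, 0.0, 0.24]
2 d [0.86, -0.09, 0.04] a [0.01, 0.01, 0.23]
3 d [0.85, -0.11, 0.04] a [-0.0, -0.0, 0.23]
4 d [0.85, -0.13, 0.04] a [-0.0, -0.0, 0.24]
5 d [0.85, -0.14, 0.04] a [0.0, 0.0, 0.23]
6 d [0.84, -0.16, 0.04] a [0.0, 0.0, 0.23]
7 d [0.84, -0.18, 0.04] a [0.01, 0.01, 0.24]
8 d [0.84, -0.2, 0.05] a [-0.0, -0.0, 0.23]
9 d [0.83, -0.21, 0.04] a [-0.0, -0.0, 0.24]
10 d [0.83, -0.23, 0.04] a [0.0, 0.0, 0.23]
11 d [0.82, -0.24, 0.04] a [0.0, 0.0, 0.23]
```

```bash
python3 -m crank '[{"angular":[0,0,0.23],"delta_pos":[0.86,-0.06,0.04],"gripper":0.78},{"angular":[0,0,0.24],"delta_pos":[0.85,-0.07,0.04],"gripper":0.78},{"angular":[0,0,0.23],"delta_pos":[0.86,-0.09,0.04],"gripper":0.78},{"angular":[0,0,0.23],"delta_pos":[0.85,-0.11,0.04],"gripper":0.78},{"angular":[0,0,0.24],"delta_pos":[0.85,-0.13,0.04],"gripper":0.78},{"angular":[0,0,0.23],"delta_pos":[0.85,-0.14,0.04],"gripper":0.78},{"angular":[0,0,0.23],"delta_pos":[0.84,-0.16,0.04],"gripper":0.78},{"angular":[0,0,0.24],"delta_pos":[0.84,-0.18,0.04],"gripper":0.78},{"angular":[0,0,0.23],"delta_pos":[0.84,-0.2,0.05],"gripper":0.78},{"angular":[0,0,0.24],"delta_pos":[0.83,-0.21,0.04],"gripper":0.78},{"angular":[0,0,0.23],"delta_pos":[0.83,-0.23,0.04],"gripper":0.78},{"angular":[0,0,0.23],"delta_pos":[0.82,-0.24,0.04],"gripper":0.78}]'
python3 -m crank '[{"angular":[0,0,0],"delta_pos":[0,0,0.2],"gripper":0.78}]'
python3 - <<'E'
from h import *
p,Rt=tool()
plan(p,Rt,lin(p,Rt,np.array([.4455,-.0965,.074]),Rboard(np.radians(82.2+90)),4))
a=np.hstack([cv2.resize(grab_frame(c)[s][:,:,::-1],(400,400),interpolation=2) for c,s in(("top",np.s_[160:280,390:510]),("scene",np.s_[120:260,220:360]))]);cv2.imwrite("pics/c7.png",a)
E
```

```text
time: 22.2
tool_pos: [0.4448, -0.0951, 0.128]
tool_rot: [0.0, 0.754, 0.657, 0.0]
contact_force: [0.1, 0.2, 0.0]
gripper_width: 0.78
time: 22.32
tool_pos: [0.4451, -0.095, 0.122]
tool_rot: [0.0, 0.753, 0.658, 0.0]
contact_force: [-0.8, -0.3, 0.1]
gripper_width: 0.784
0 d [-0.01, 0.0, 0.4] a [0.0, 0.0, 0.01]
1 d [-0.01, 0.01, 0.4] a [0.01, 0.0, 0.0]
2 d [-0.02, 0.0, 0.4] a [-0.0, 0.0, 0.01]
3 d [-0.01, 0.01, 0.4] a [0.0, 0.0, 0.01]
```

View pics/c7.png

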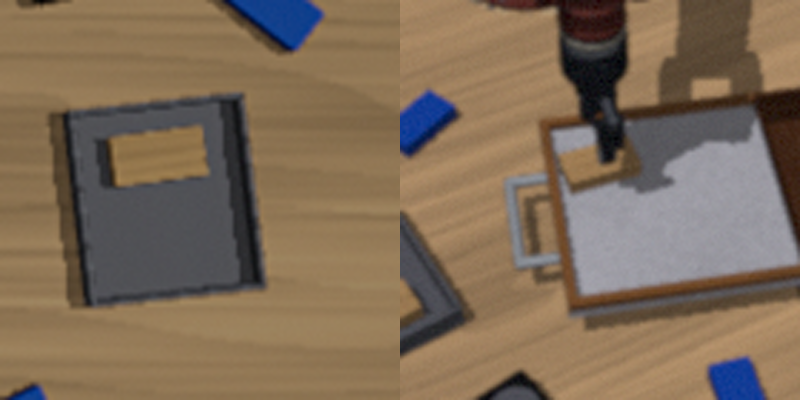

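Block A lies flat in the grey tray (left crop 158,157). The gripper is over block B.

```bash
python3 -m crank '[{"angular":[0,0,0],"delta_pos":[-0.02,0.01,0.6],"gripper":0.78},{"angular":[0,0,0],"delta_pos":[-0.02,0.01,0.6],"gripper":0.78},{"angular":[0,0,0],"delta_pos":[-0.01,0,0.3],"gripper":0.78},{"angular":[0,0,0],"delta_pos":[0,0,0.08],"gripper":0.78},{"angular":[0,0,0],"delta_pos":[0,0,0],"gripper":0.65},{"angular":[0,0,0],"delta_pos":[0,0,0],"gripper":0.5},{"angular":[0,0,0],"delta_pos":[0,0,0],"gripper":0.3},{"angular":[0,0,0],"delta_pos":[0,0,0],"gripper":0.3}]'
```

```text
time: 23.42
tool_pos: [0.4462, -0.0978, 0.0752]
tool_rot: [0.001, 0.753, 0.657, 0.0]
contact_force: [-0.3, 0.4, 3.6]
gripper_width: 0.547
```

```bash
python3 -m crank '[{"angular":[0,0,0],"delta_pos":[0,0,-0.3],"gripper":0.3},{"angular":[0,0,0],"delta_pos":[0,0,-0.7],"gripper":0.3},{"angular":[0,0,0],"delta_pos":[0,0,-0.8],"gripper":0.3},{"angular":[0,0,0],"delta_pos":[0,0,-0.5],"gripper":0.3}]'
python3 - <<'E'
from h import *
p,Rt=tool()
plan(p,Rt,lin(p,Rt,np.array([.418,-.407,.11]),Rboard(np.radians(96.2+90)),12))
E
```

```text
time: 23.92
tool_pos: [0.4456, -0.0975, 0.1446]
tool_rot: [0.0, 0.754, 0.657, 0.0]
contact_force: [0.2, -0.5, -0.3]
gripper_width: 0.549
0 d [-0.86, 0.04, 0.1] a [0.0, 0.0, -0.23]
1 d [-0.86, 0.02, 0.09] a [0.0, 0.0, -0.24]
2 d [-0.87, 0.01, 0.1] a [0.0, 0.0, -0.23]
3 d [-0.86, -0.01, 0.09] a [0.0, 0.0, -0.23]
4 d [-0.86, -0.03, 0.1] a [0.0, 0.0, -0.24]
5 d [-0.87, -0.05, 0.1] a [0.01, 0.0, -0.23]
6 d [-0.86, -0.07, 0.09] a [-0.0, 0.0, -0.23]
7 d [-0.86, -0.08, 0.1] a [-0.0, 0.0, -0.24]
8 d [-0.85, -0.1, 0.1] a [-0.0, 0.0, -0.23]
9 d [-0.86, -0.12, 0.09] a [-0.0, 0.0, -0.23]
10 d [-0.85, -0.13, 0.1] a [0.0, 0.0, -0.24]
11 d [-0.85, -0.15, 0.09] a [0.0, 0.0, -0.23]
```

```bash
python3 -m crank '[{"angular":[0,0,-0.23],"delta_pos":[-0.86,0.04,0.1],"gripper":0.3},{"angular":[0,0,-0.24],"delta_pos":[-0.86,0.02,0.09],"gripper":0.3},{"angular":[0,0,-0.23],"delta_pos":[-0.87,0.01,0.1],"gripper":0.3},{"angular":[0,0,-0.23],"delta_pos":[-0.86,-0.01,0.09],"gripper":0.3},{"angular":[0,0,-0.24],"delta_pos":[-0.86,-0.03,0.1],"gripper":0.3},{"angular":[0,0,-0.23],"delta_pos":[-0.87,-0.05,0.1],"gripper":0.3},{"angular":[0,0,-0.23],"delta_pos":[-0.86,-0.07,0.09],"gripper":0.3},{"angular":[0,0,-0.24],"delta_pos":[-0.86,-0.08,0.1],"gripper":0.3},{"angular":[0,0,-0.23],"delta_pos":[-0.85,-0.1,0.1],"gripper":0.3},{"angular":[0,0,-0.23],"delta_pos":[-0.86,-0.12,0.09],"gripper":0.3},{"angular":[0,0,-0.24],"delta_pos":[-0.85,-0.13,0.1],"gripper":0.3},{"angular":[0,0,-0.23],"delta_pos":[-0.85,-0.15,0.09],"gripper":0.3}]'
python3 -m crank '[{"angular":[0,0,0],"delta_pos":[0,0,0.6],"gripper":0.3},{"angular":[0,0,0],"delta_pos":[0,0,0.3],"gripper":0.3},{"angular":[0,0,0],"delta_pos":[0,0,0],"gripper":0.3}]'
python3 - <<'E'
from h import *
p,Rt=tool()
plan(p,Rt,lin(p,Rt,np.array([.418,-.407,.0262]),Rboard(np.radians(96.2+90)),4))
a=np.hstack([cv2.resize(grab_frame(c)[s][:,:,::-1],(400,400),interpolation=2) for c,s in(("top",np.s_[160:280,390:510]),("scene",np.s_[140:280,150:290]))]);cv2.imwrite("pics/c8.png",a)
E
```

```text
time: 25.42
tool_pos: [0.4174, -0.4074, 0.1082]
tool_rot: [-0.001, 0.668, 0.745, 0.0]
contact_force: [-0.2, -0.4, -0.1]
gripper_width: 0.547
time: 25.8
tool_pos: [0.4171, -0.405, 0.0797]
tool_rot: [-0.002, 0.668, 0.745, 0.0]
contact_force: [0.1, 0.4, -0.5]
gripper_width: 0.547
0 d [-0.02, 0.01, 0.45] a [-0.01, -0.01, 0.0]
1 d [-0.02, 0.0, 0.44] a [-0.0, -0.01, 0.0]
2 d [-0.02, 0.01, 0.45] a [-0.01, -0.01, 0.01]
3 d [-0.01, 0.0, 0.44] a [-0.0, -0.01, -0.0]
```

View pics/c8.png

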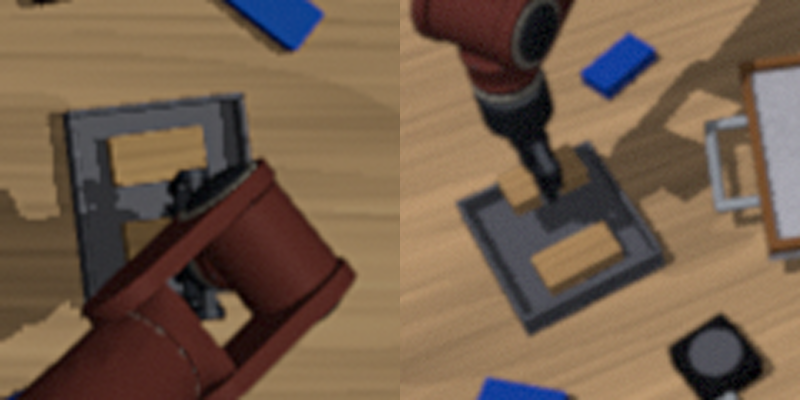

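Block B hangs over the free half of the tray, well clear of block A. I lower it.

```bash
python3 -m crank '[{"angular":[0,0,0],"delta_pos":[-0.02,0.01,0.6],"gripper":0.3},{"angular":[0,0,0],"delta_pos":[-0.01,0.01,0.6],"gripper":0.3},{"angular":[0,0,0],"delta_pos":[0,0,0.35],"gripper":0.3},{"angular":[0,0,0],"delta_pos":[0,0,0.12],"gripper":0.3},{"angular":[0,0,0],"delta_pos":[0,0,0],"gripper":0.3}]'
```

```text
time: 26.52
tool_pos: [0.4185, -0.4078, 0.0314]
tool_rot: [-0.0, 0.668, 0.744, 0.0]
contact_force: [0.7, 0.8, 0.3]
gripper_width: 0.55
```

```bash
python3 -m crank '[{"angular":[0,0,0],"delta_pos":[0,0,0.1],"gripper":0.3},{"angular":[0,0,0],"delta_pos":[0,0,0.08],"gripper":0.3},{"angular":[0,0,0],"delta_pos":[0,0,0],"gripper":0.3}]'
```

```text
time: 26.9
tool_pos: [0.4186, -0.4078, 0.0264]
tool_rot: [0.0, 0.668, 0.744, -0.0]
contact_force: [0.3, 0.5, -1.3]
gripper_width: 0.55
```

```bash
python3 -m crank '[{"angular":[0,0,0],"delta_pos":[0,0,0.03],"gripper":0.3},{"angular":[0,0,0],"delta_pos":[0,0,0],"gripper":0.6},{"angular":[0,0,0],"delta_pos":[0,0,0],"gripper":0.66},{"angular":[0,0,0],"delta_pos":[0,0,0],"gripper":0.66},{"angular":[0,0,0],"delta_pos":[0,0,-0.4],"gripper":0.66},{"angular":[0,0,0],"delta_pos":[0,0,-0.8],"gripper":0.66},{"angular":[0,0,0],"delta_pos":[0,0,-1],"gripper":0.66},{"angular":[0,0,0],"delta_pos":[0,0,-1],"gripper":0.66},{"angular":[0,0,0],"delta_pos":[0,0,-1],"gripper":0.66},{"angular":[0,0,0],"delta_pos":[-1,0,-0.8],"gripper":0.66},{"angular":[0,0,0],"delta_pos":[-1,0,-0.5],"gripper":0.66},{"angular":[0,0,0],"delta_pos":[-1,0,0],"gripper":0.66}]'
python3 -m crank '[{"angular":[0,0,0],"delta_pos":[-1,0.5,0],"gripper":0.66},{"angular":[0,0,0],"delta_pos":[-1,-0.5,0],"gripper":0.66},{"angular":[0,0,0],"delta_pos":[-1,-0.5,0],"gripper":0.66},{"angular":[0,0,0],"delta_pos":[-1,-0.5,0],"gripper":0.66},{"angular":[0,0,0],"delta_pos":[0,0,0],"gripper":0.66},{"angular":[0,0,0],"delta_pos":[0,0,0],"gripper":0.66}]'
python3 - <<'E'
from h import *
t=grab_frame("top");s=grab_frame("scene")
cv2.imwrite("pics/top9.png",t[:,:,::-1]);cv2.imwrite("pics/scene9.png",s[:,:,::-1])
a=np.vstack([cv2.resize(t[90:260,150:500][:,:,::-1],(700,340),interpolation=2)]);cv2.imwrite("pics/c9.png",a)
p=[.5564,.0862,1.2879]
im=cv2.resize(s[:,:,::-1],None,fx=3,fy=3,interpolation=2)
for Q in ([(-.27,-.14,.067),(-.27,.14,.067),(0,.14,.067),(0,-.14,.067)],[(-.315,-.06,.049),(-.315,.06,.049)]):
    cv2.polylines(im,[(proj("scene",board_pts(p,Q))*3+1).astype(int).reshape(-1,1,2)],True,(0,255,0),1)
cv2.imwrite("pics/d9.png",im[400:960,480:1250])
E
```

```text
time: 28.4
tool_pos: [0.4291, -0.4991, 0.194]
tool_rot: [0.002, 0.668, 0.744, -0.001]
contact_force: [0.3, -0.0, 0.5]
gripper_width: 0.664
time: 29.15
tool_pos: [0.4116, -0.6194, 0.1908]
tool_rot: [0.0, 0.668, 0.744, 0.0]
contact_force: [-0.1, -0.3, 0.3]
gripper_width: 0.662
```

View pics/c9.png

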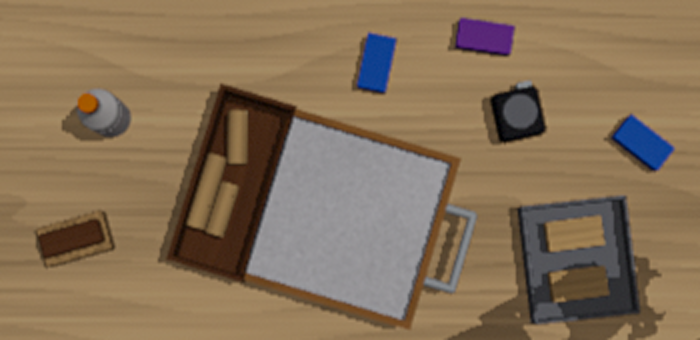

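View pics/d9.png

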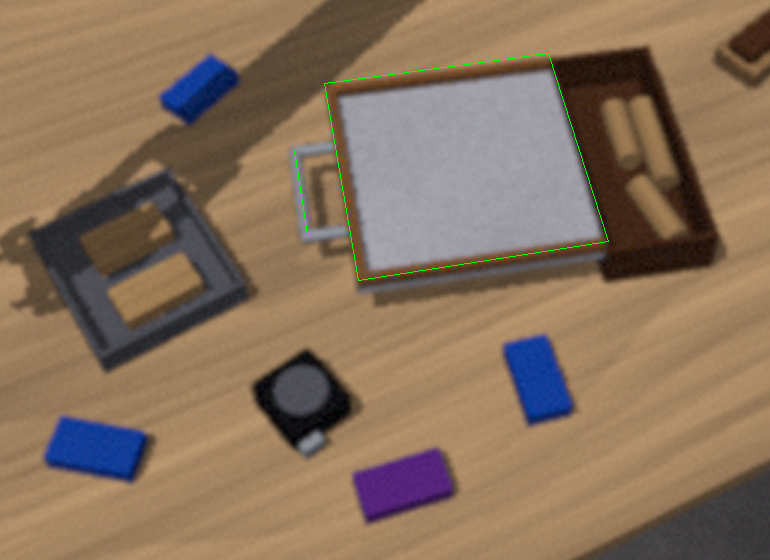

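The final pictures show both blocks flat in the grey tray at (128,240) and (157,288). The three dowels are in the catch tray, and the empty board sits exactly on its level outline. The bystanders have not moved.

```bash
python3 -c "from plant import *;print(job_done())"
```

```text
the job is handed in; nothing more can be done
None
```

The job is done and handed in at about 29 s of the 69 s allowed.

- **Dowels:** I held the board's bar and lifted it along its arc to about 0.28 rad. All three dowels rolled into the catch tray while both blocks stayed on the board.
- **Board:** I lowered it along the same arc until it rested on its bearers, and only then let go.
- **Blocks:** I picked up the two wooden blocks one at a time and laid both flat, side by side, in the grey tray.

In the last pictures from both cameras:
- Both blocks lie flat in the grey tray and the three dowels are in the catch tray.
- The empty board matches its original level outline.
- By eye, the sanding block, glue bottle and tape measure are where they started.
- The gripper is clear of everything; the highest force I read between moves was about 15 N, while it was still holding the handle.

The two cameras disagreed by about 1 cm on where the centre of the grey tray was. I used my own estimate from the tray's rim, and both blocks landed well inside. No check failed.

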